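Seat the lid in the reamer jug and clip it shut

ROBOT

A 6-joint arm with a two-finger parallel gripper is mounted at the origin on the work surface. World frame = base frame: x ahead of the robot, y to its left, z up, the work surface at z = 0. Lengths are in m, angles in rad, forces in N, time in s.
With the tool pointing down it reaches from about 0.3 to 0.875 m from the base axis. Payload 4.2 kg.
Tool frame: the origin (TCP) lies between the finger pads; the fingertips stand 17 mm ahead of it and the grasp point (between the pads) lies 2 mm behind it; z points along the fingers, y is the direction in which the jaws open and shut (so a half turn about z gives the same grasp; the last joint's range is limited). The gripper opens to 85 mm and grips with 20 to 120 N. Pads are 22 mm wide; open, the fingers measure 114 mm over their backs; the gripper's body (76 mm by 85 mm) begins 54 mm behind the grasp point. The pads swing forward as they close: fully open they stand 13 mm farther back than shut.
Start: joints at [1.303, 0.32, 1.565, -0, 1.257, -0.02], TCP at [0.141, 0.557, 0.248] pointing down, gripper open.
Joint ranges: [-3.11, 3.11], [-0.84, 2.01], [0.21, 2.61], [-1.34, 4.49], [0.05, 2.63], [-2.56, 2.56]. Speed limits (rad/s): [2.57, 2.57, 3.14, 3.14, 3.14, 3.14].

INTERFACE

Orientations are given as a unit quaternion [w, x, y, z].
In Python, from plant import r gives the robot as it stands.
- The arm moves only by the tool apply_moves, never from a script. Its argument "moves" is a list that holds one entry, the list of rows, each a list of 7 numbers: the shift along the tool's x, y, z in cm, then the turn, a rotation vector about the tool's x, y, z in rad, then the gripper's target within -1 to 1 (fully open at 1, half-way at 0, shut at -1). In form: [[[tx, ty, tz, ax, ay, az, gripper], ...]]. A call has 1 to 12 rows; each row is the pose to reach, as a shift and turn from the pose commanded when the call began, along the tool's axes at that moment; what a row does not reach only later rows make up. A row lasts 1/10 s, in which the tool goes at most 50 mm and 8.59 degrees, less where a joint would pass 70% of its speed; a pose out of reach is approached as far as the arm can. A call with a gripper value outside its range is refused whole. The fingers move at their own pace and stop on an object; "newtons" is the grip in N (left out, the last holds). Time passes only in rows, so rows that repeat a pose let the fingers close. It gives the time, the measured TCP pose, the force and the opening at its end, in the units of the state.
- r.state(): the state, without advancing time (a new reading comes with each control period).
- r.camera(name): name is "side" or "top" or "wrist"; returns a dict with "image" (384x512x3 uint8, red, green, blue), "intrinsics" (3x3 intrinsics, pixels), "rvec" (rotation vector, rad) and "tvec" (3), from world to camera coordinates, as OpenCV has them. Camera axes: x right, y down, z forward; pixel columns grow to the right and rows downward; lengths in m; the calibration is good to about 2 mm. A picture is of the moment at which its call begins. There is no depth.
- r.sign_off(): hands the job in, once; it reports no verdict.
The state is a dict: "time": time; "qpos": joint angles; "dq": joint speeds; "joint_torque": joint torques, N m; "ee_pos": TCP position; "ee_rot": TCP orientation; "contact_force": force on the tool from outside, world axes, zero at the start; "ft_torque": the same for the moment, N m; "opening": finger opening in m.
Only numpy, scipy, OpenCV 4.12 (cv2) and the standard library are available. Lean on these libraries where they do the work, as an engineer would, in place of code of your own. Each camera call takes 0.05 s, during which the arm holds its last target.

TASK

Close up the blue reamer jug: put the lid into the jug's mouth, turn it gently until its two lugs find the notches inside, and press it down until you feel that it sits fully home. Only then swing the steel clip over the lid until the clip lies flat, and let go. Never lean hard on the lid, the jug or the clip, and leave the other things on the counter where they are.

Things in the scene. Friction and masses are not known exactly. Their poses are not given: they have to be found in the camera images.
- lid_center (a point): Coral-red hard silicone lid, loose, about 160 g, 63 mm tall; this point is on its axis half-way up, z up. A round disc 104 mm across and 26 mm thick (its lowest 6 mm taper in to 94 mm), top 3.5 mm above this point; on it a grip bar along the lid's x axis, 50 mm long, 16 mm thick, 28 mm high, top 31.5 mm above this point. At the start it stands on its lugs on the counter.
- lid_feet (a point): On the lid's axis level with the feet of its two lugs, 31.5 mm below lid_center. The lugs stick down 9 mm from the disc, in line with the bar on the lid's +x and -x sides, 36 to 46 mm from the axis, each 20 mm wide; the lid is the same after half a turn.
- jug: Blue plastic reamer jug held fast to the counter by its foot, 116 mm across, 114 mm tall to the rim, bore 107 mm; origin at the centre of its underside, z up, handle on the -x side (to 99 mm from the axis), clip hinged on the +x side. With the lid fully home, lid_center is 114.5 mm above this origin and the disc's top is 4 mm above the rim.
- jug_seat (a point): On the jug's axis, 92 mm above its underside: flat top of a blue ring inside (stiff: turns only above 1 N m), with two notches 23.5 mm wide for the lugs. The ring's angle is not given: the notches lie along the jug's x axis turned by -0.4 to +0.4 rad about z. Off the notches the lid stands on its lugs, 9 mm too high; within about 0.035 rad of them it can drop.
- jug_notches (a point): Same point as jug_seat; how seating feels. Over the notches the lid goes down easily 4 to 5 mm, until the lugs meet sprung catches in the notches, hidden by the lid. A press of about 8 to 17 N pushes it past them; it then stops hard, the disc flat on the ring: fully home, 9 mm below where it stood off the notches. The catches then hold it lightly.
- clip (a joint): Angle in rad of the steel clip on the jug: 0 closed (flat and level, 1.5 mm above a lid that is fully home), grows as it opens up and outward to 1.95; starts at 1.5 to 1.9. A plate 38 mm long from hinge to tip, 24 mm wide, 6 mm thick, with a red lip 2 mm high at the tip; a stiff hinge (0.05 N m) keeps it where it is left. A lid not home blocks it.
- clip_hinge (a point): Middle of the clip's hinge, 70 mm from the jug's axis on its +x side and 123.5 mm above its underside; the hinge line runs along the jug's y axis.
- clip_tip (a point): Middle of the clip's free end, 38 mm from the hinge; when closed it points to the jug's axis and lies 32 mm from it.
- tumbler: Green glass tumbler, 72 mm across and 105 mm tall, origin at the centre of its underside; a bystander.
- spoon: Steel tablespoon 190 mm long and under 45 mm wide, lying on the counter; a bystander.
- mug: White mug, 80 mm across and 90 mm tall, origin at the centre of its underside; a bystander.
- jar: Amber glass jar with a steel cap, 68 mm across and 110 mm tall, origin at the centre of its underside; a bystander.
- bowl: Blue bowl, 120 mm across and 45 mm tall, origin at the centre of its underside; a bystander.
- eggcup: Wooden egg cup, 48 mm across and 58 mm tall, origin at the centre of its underside; a bystander.
Things that resemble listed ones, but are neither listed nor needed, are in the scene too. Leave any purple look-alike of the part that bears lid_center alone.

How it is judged:
By the outcome, as a careful person would: the job done as asked, in the order asked, and still so for the second after the job is handed in, with the robot touching nothing.
It also fails if it takes over 72 s, if anything falls off the work surface, if the arm or the gripper's body presses on something with over 40 N, if the wrist force passes 120 N, or if a joint passes its speed limit or range.

## Working session

There is one attempt and no reset: what is moved stays moved. The work goes in short steps, Python scripts to look and compute and a tool call to move; the robot and the scene stay as the last step left them, time stands still between calls to the robot, and variables do not carry over. Pictures are saved under pics/ and viewed, and the job is handed in when it is done.

Besides the shell and the picture viewer there is one more tool, called by a JSON object that holds its "name" and its "arguments", one argument or row to a line. apply_moves: Moves the arm, as the interface text tells. Its arguments: {"type":"object","properties":{"moves":{"type":"array"},"newtons":{"type":"number"}},"required":["moves"]}

```bash
mkdir -p pics; cat > h.py <<'E'
import numpy as np, cv2
from plant import r
from scipy.spatial.transform import Rotation as R
def cam(n,save=None):
    c=r.camera(n)
    if save: cv2.imwrite('pics/'+save,cv2.cvtColor(c['image'],cv2.COLOR_RGB2BGR))
    return c
def ray(c,u,v):
    K=np.array(c['intrinsics']);Rm=R.from_rotvec(np.ravel(c['rvec'])).as_matrix();t=np.ravel(c['tvec'])
    return -Rm.T@t, Rm.T@np.linalg.inv(K)@np.array([u,v,1.])
def onz(c,u,v,z):
    o,d=ray(c,u,v); return o+d*(z-o[2])/d[2]
def proj(c,p):
    return cv2.projectPoints(np.array(p,float).reshape(-1,3),np.ravel(c['rvec']),np.ravel(c['tvec']),np.array(c['intrinsics']),None)[0].reshape(-1,2)
E
python3 - <<'E'
from h import *
for n in ['side','top','wrist']:
    c=cam(n,n+'0.png'); print(n,ray(c,256,192),np.array(c['intrinsics'])[0,0])
print(r.state())
E
```

```text
side (array([ 0.45389493, -1.00332881,  0.68884902]), array([ 0.11606653,  0.8532029 , -0.50851942])) 467.1086165539766
top (array([0.48819704, 0.01739245, 1.34958193]), array([ 0.05529109, -0.01439145, -0.99842474])) 405.12957703244547
wrist (array([0.07376214, 0.57434222, 0.37347973]), array([ 0.250062  , -0.0422099 , -0.96779193])) 299.3158166163513
{'time': 0.15, 'qpos': array([ 1.30300550e+00,  3.20163435e-01,  1.56537384e+00,  6.87231935e-06,
        1.25743626e+00, -2.00273728e-02]), 'dq': array([ 7.76844414e-04, -1.70793438e-03, -4.22855367e-03,  8.56571305e-05,
        2.31942434e-03, -1.67710109e-03]), 'joint_torque': array([ 2.50434874e-03, -4.15841317e+01, -2.34348929e+01,  2.80999211e-04,
        6.11150099e-03,  9.80410761e-06]), 'ee_pos': array([0.14093502, 0.55711581, 0.24767453]), 'ee_rot': array([-1.02252755e-04,  1.23566130e-01,  9.92336100e-01, -6.82837265e-04]), 'contact_force': array([-0.33054086, -0.07805554, -0.05635214]), 'ft_torque': array([-3.51162654e-02,  8.21440055e-02, -5.18590672e-05]), 'opening': 0.08532910463832483}
```

View pics/top0.png

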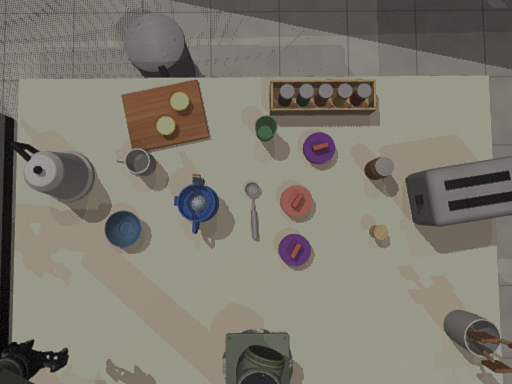

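View pics/side0.png

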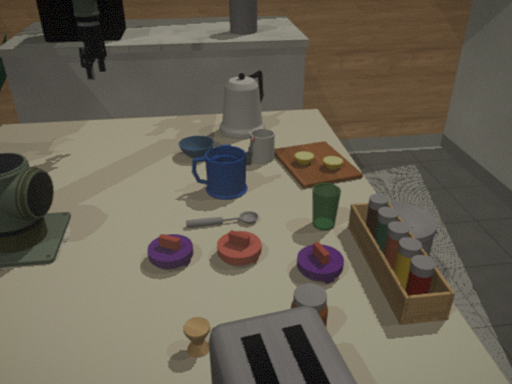

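View pics/wrist0.png

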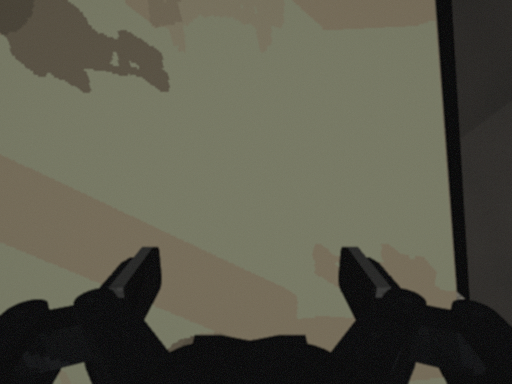

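The top view has +x up and +y left. Lid candidates are the coral-red lid at (297,202), the purple one at (319,148) and the purple one at (295,250). By the description I choose the red one at (297,202). The jug is at (198,203), with its clip at about (197,180). I'll check both in close crops.

```bash
python3 - <<'E'
from h import *
im=cv2.imread('pics/top0.png')
a=cv2.resize(im[165:240,160:235],(390,390),interpolation=cv2.INTER_CUBIC)
b=cv2.resize(im[165:240,260:335],(390,390),interpolation=cv2.INTER_CUBIC)
cv2.imwrite('pics/crop1.png',np.hstack([a,b]))
c=cam('top')
rgb=c['image'].astype(int);hsv=cv2.cvtColor(c['image'],cv2.COLOR_RGB2HSV)
box=np.zeros(rgb.shape[:2],bool);box[175:230,265:325]=1
m=((hsv[...,0]<12)&(hsv[...,1]>90)&box).astype(np.uint8)
cn=max(cv2.findContours(m,0,1)[0],key=cv2.contourArea)
e=cv2.fitEllipse(cn);print(e,cv2.contourArea(cn))
print('lid disc',onz(c,*e[0],0.028))
# bar
print(np.unique(rgb[190:215:4,285:310:4].reshape(-1,3),axis=0)[::4])
box[:]=0;box[170:240,165:232]=1
m=((hsv[...,0]>100)&(hsv[...,0]<125)&(hsv[...,1]>120)&box).astype(np.uint8)
mo=cv2.morphologyEx(m,cv2.MORPH_OPEN,np.ones((13,13)))
cn=max(cv2.findContours(cv2.morphologyEx(m,cv2.MORPH_CLOSE,np.ones((9,9))),0,1)[0],key=cv2.contourArea)
print('jug',cv2.minEnclosingCircle(cn))
print(onz(c,198,203,0.114))
E
```

```text
((296.0628356933594, 200.65191650390625), (30.737895965576172, 30.90503692626953), 83.3530502319336) 744.0
lid disc [ 0.53179813 -0.1321455   0.028     ]
[[104  64  58]
 [114  68  62]
 [128  69  62]
 [136  81  70]
 [143  84  76]
 [145  89  79]
 [146  88  77]
 [146  89  80]
 [147  82  73]
 [148  90  80]
 [149  94  82]]
jug ((196.04441833496094, 207.94699096679688), 24.139829635620117)
[0.5248089 0.1766826 0.114    ]
```

View pics/crop1.png

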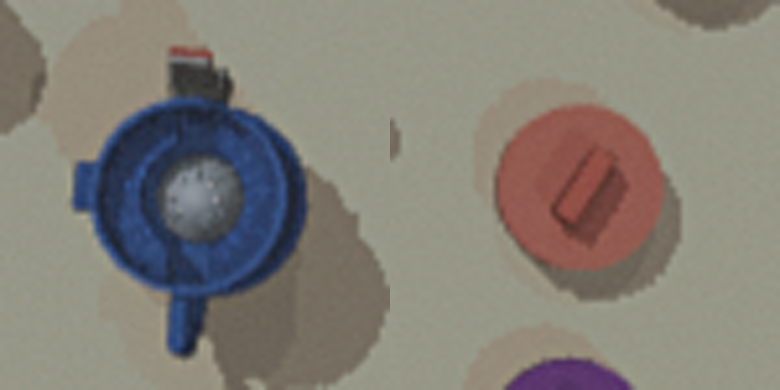

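```bash
cat >> h.py <<'E'
def delta(p,yaw=None):
    """tool-frame delta (cm) and rotvec to reach TCP p, tool pointing straight down, tool x axis at yaw (mod pi nearest)"""
    s=r.state(); q=s['ee_rot']; Rt=R.from_quat([q[1],q[2],q[3],q[0]])
    d=Rt.inv().apply(np.array(p)-s['ee_pos'])*100
    tx=Rt.apply([1,0,0]); cy=np.arctan2(tx[1],tx[0])
    if yaw is None: y=cy
    else: y=cy+((yaw-cy+np.pi/2)%np.pi-np.pi/2)
    T=R.from_matrix(np.array([[np.cos(y),np.sin(y),0],[np.sin(y),-np.cos(y),0],[0,0,-1.]]))
    rv=(Rt.inv()*T).as_rotvec()
    print('t',round(s['time'],2),'pos',s['ee_pos'].round(4),'yaw',round(cy,4),'F',s['contact_force'].round(2),'op',round(s['opening'],4))
    print('delta cm',d.round(2),'rv',rv.round(4))
E
python3 -c "
from h import *
delta([.525,.177,.25],None)"
```

```text
t 0.2 pos [0.1409 0.5572 0.2478] yaw 2.8938 F [ 0.24 -0.07  0.17] op 0.0854
delta cm [-46.56 -27.44  -0.19] rv [-0.0011 -0.0001  0.    ]
```

{"name": "apply_moves", "arguments": {
  "moves": [
    [[-46.5, -27.4, 0, 0, 0, 0, 1], [-46.5, -27.4, 0, 0, 0, 0, 1], [-46.5, -27.4, 0, 0, 0, 0, 1], [-46.5, -27.4, 0, 0, 0, 0, 1], [-46.5, -27.4, 0, 0, 0, 0, 1], [-46.5, -27.4, 0, 0, 0, 0, 1], [-46.5, -27.4, 0, 0, 0, 0, 1], [-46.5, -27.4, 0, 0, 0, 0, 1], [-46.5, -27.4, 0, 0, 0, 0, 1], [-46.5, -27.4, 0, 0, 0, 0, 1], [-46.5, -27.4, 0, 0, 0, 0, 1], [-46.5, -27.4, 0, 0, 0, 0, 1]]
  ]
}}

```text
time: 1.4
ee_pos: [0.5276, 0.1744, 0.2478]
ee_rot: [0.001, 0.126, 0.992, -0.001]
contact_force: [-0.4, 0.2, -0.5]
opening: 0.0855
```

```bash
python3 -c "
from h import *
c=cam('wrist','w1.png');print(ray(c,256,192)[0])"
```

```text
[0.46034782 0.19200965 0.37358003]
```

View pics/w1.png

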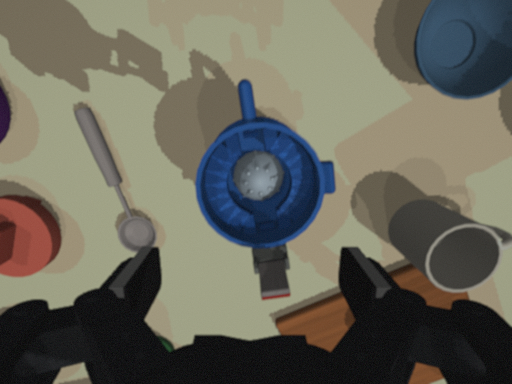

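The wrist view shows the jug centred near (262,185), its handle at (245,95) and the clip at (272,270), with dark notch-like spots near (265,215) and (250,140).

```bash
python3 - <<'E'
from h import *
im=cv2.imread('pics/w1.png')
a=cv2.resize(im[70:310,180:350],None,fx=2.5,fy=2.5,interpolation=cv2.INTER_CUBIC)
a=np.clip((a/255.)**0.55*255,0,255).astype(np.uint8)
cv2.imwrite('pics/crop2.png',a);print(a.shape)
E
```

```text
(600, 425, 3)
```

View pics/crop2.png

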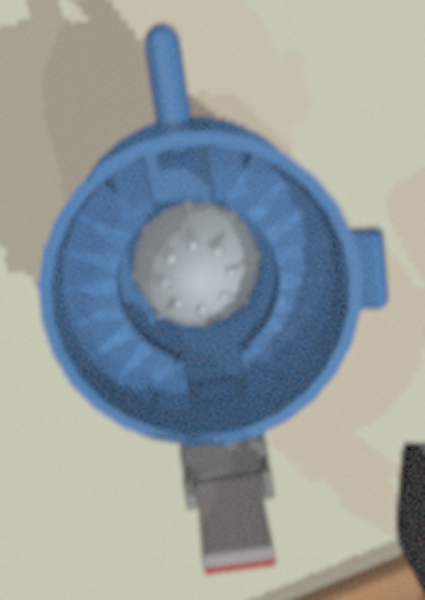

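```bash
python3 - <<'E'
from h import *
from scipy.optimize import least_squares
import pickle
c=cam('wrist'); pickle.dump(c,open('w1.pkl','wb'))
hsv=cv2.cvtColor(c['image'],cv2.COLOR_RGB2HSV)
m=((hsv[...,0]>100)&(hsv[...,0]<125)&(hsv[...,1]>110)).astype(np.uint8)
m[:70]=0;m[310:]=0;m[:,:170]=0;m[:,350:]=0
m=cv2.morphologyEx(m,cv2.MORPH_CLOSE,np.ones((3,3)))
cn=max(cv2.findContours(m,0,1)[0],key=cv2.contourArea)[:,0,:]
ctr=np.array([260,185])
P=[]
for p in cn:
    a=np.degrees(np.arctan2(p[1]-ctr[1],p[0]-ctr[0]))  # 90 = down
    if (20<a<70) or (115<a<175): P.append(onz(c,p[0],p[1],.114)[:2])
P=np.array(P);print(len(P))
f=lambda x:np.hypot(*(P-x[:2]).T)-x[2]
s=least_squares(f,[.525,.177,.058],loss='soft_l1',f_scale=.001);print('free',s.x,np.abs(s.fun).mean())
s2=least_squares(lambda x:f([*x,.058]),[.525,.177],loss='soft_l1',f_scale=.001);print('fixed r',s2.x,np.abs(s2.fun).mean())
C=s.x[:2]
u=lambda x,y:(180+x/2.5,70+y/2.5)
def yaw(a):return np.arctan2(a[1],a[0])
# hinge base, clip, handle end top approx
h=onz(c,*u(162,30),.1)[:2]; print('handle dir(z.1)',h-C,yaw(C-h),np.linalg.norm(h-C))
for z in(.09,.07,.05):
    h=onz(c,*u(162,40),z)[:2]; print(z,yaw(C-h),np.linalg.norm(h-C))
t=onz(c,*u(240,566),.155)[:2];print('clip tip',t-C,yaw(t-C))
for nm,pts in dict(up_l=[(148,158),(154,196)],up_r=[(212,153),(204,196)],lo_l=[(184,362),(188,398)],lo_r=[(244,360),(243,395)]).items():
    for p in pts:
        w=onz(c,*u(*p),.092)[:2]-C;print(nm,p,w.round(4),np.linalg.norm(w).round(4),yaw(w).round(3))
E
```

```text
107
free [0.52576508 0.18421576 0.05664593] 0.00021975788650866853
fixed r [0.52388361 0.18495523] 0.0004884573264821977
handle dir(z.1) [-0.09326648  0.01178033] -0.1256429633203978 0.0940075160988765
0.09 -0.12062290399895577 0.09166422192935844
0.07 -0.11977511421376219 0.09335424079290439
0.05 -0.11895747475043261 0.09504432436835773
clip tip [ 0.08105432 -0.00588314] -0.0724556798410798
up_l (148, 158) [-0.0526 -0.0043] 0.0528 -3.06
up_l (154, 196) [-0.0386 -0.0057] 0.039 -2.995
up_r (212, 153) [-0.0485  0.019 ] 0.0521 2.769
up_r (204, 196) [-0.034   0.0124] 0.0362 2.792
lo_l (184, 362) [ 0.0277 -0.0109] 0.0297 -0.375
lo_l (188, 398) [ 0.0429 -0.0131] 0.0449 -0.296
lo_r (244, 360) [0.0328 0.0124] 0.035 0.362
lo_r (243, 395) [0.0472 0.0087] 0.0479 0.182
```

```bash
python3 - <<'E'
from h import *
from scipy.optimize import least_squares
import pickle
c=cam('top','top1.png')
im=c['image']
a=cv2.resize(cv2.cvtColor(im,cv2.COLOR_RGB2BGR)[165:240,160:235],(600,600),interpolation=cv2.INTER_CUBIC)
cv2.imwrite('pics/crop3.png',a)
# wrist crop of notches with stretch
c=cam('wrist','w2.png')
b=cv2.cvtColor(c['image'],cv2.COLOR_RGB2BGR)[115:250,190:330]
b=cv2.resize(b,None,fx=4.2,fy=4.2,interpolation=cv2.INTER_CUBIC)
b=np.clip((b/255.)**0.5*300-60,0,255).astype(np.uint8)
cv2.imwrite('pics/crop4.png',b)
E
```

```text
(no output)
```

View pics/crop3.png

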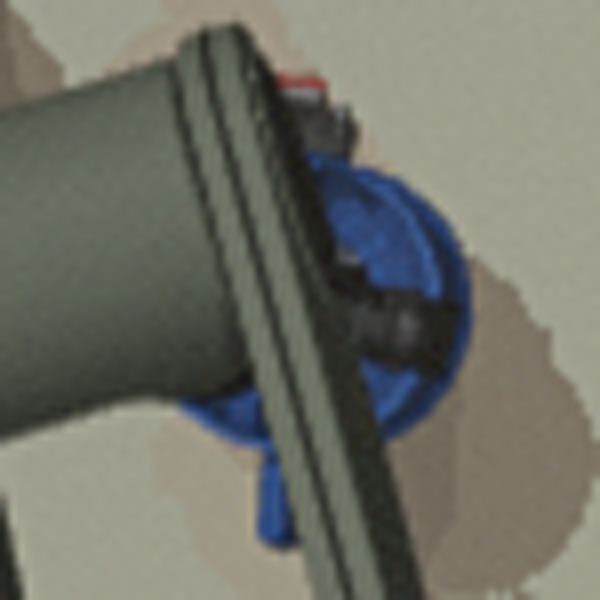

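View pics/crop4.png

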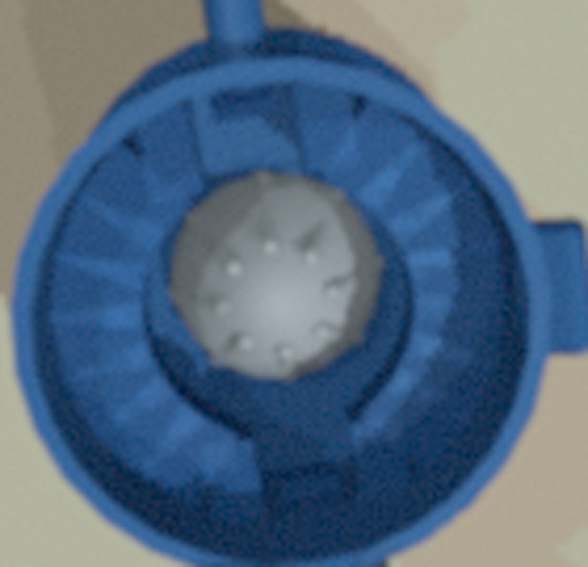

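```bash
python3 - <<'E'
from h import *
import pickle
c=pickle.load(open('w1.pkl','rb'))
u=lambda p:(190+p[0]/4.2,115+p[1]/4.2)
g=lambda p,z:onz(c,*u(p),z)[:2]
a,b,d,e=[g(p,.092) for p in[(205,178),(250,435),(302,165),(352,420)]]
for s,t in((a,b),(d,e)): v=t-s;print('edge yaw',np.arctan2(v[1],v[0]),np.linalg.norm(v))
print('widths',np.linalg.norm(a-d),np.linalg.norm(b-e),'mid',(a+b+d+e)/4)
l,rr,t,bt=[g(p,.114) for p in[(15,315),(546,300),(275,58),(280,566)]]
print('rim',l,rr,(l+rr)/2,np.linalg.norm(l-rr),t,bt,(t+bt)/2,np.linalg.norm(t-bt))
# top camera
T=cam('top')
uu=lambda p:(160+p[0]/5.2,165+p[1]/5.2)
for p in[(94,195),(289,195),(192,98),(192,296)]: print(p,onz(T,*uu(p),.114))
E
```

```text
edge yaw -0.08738400637323147 0.06187835915715257
edge yaw -0.04624564140289088 0.06148290214449013
widths 0.02190690361726036 0.024426241628618547 mid [0.52667394 0.18263317]
rim [0.50996698 0.12861615] [0.53484076 0.23878896] [0.52240387 0.18370255] 0.11294580423450029 [0.47195221 0.19524824] [0.58066967 0.16914614] [0.52631094 0.18219719] 0.11180700939415973
(94, 195) [0.52694321 0.23733233 0.114     ]
(289, 195) [0.52579326 0.12314331 0.114     ]
(192, 98) [0.58337019 0.1798612  0.114     ]
(192, 296) [0.46735469 0.18006037 0.114     ]
```

```bash
python3 -c "
from h import *
delta([.525,-.132,.22],-.59);print(r.state()['qpos'])"
```

```text
t 1.65 pos [0.5237 0.1786 0.2483] yaw 2.8952 F [ 0.63  0.29 -0.22] op 0.0855
delta cm [ -7.71 -30.1    2.82] rv [ 0.     -0.0007  0.3436]
[ 3.07727864e-01  2.85778377e-01  1.61383391e+00  4.64704592e-04
  1.24245976e+00 -1.01679932e+00]
```

{"name": "apply_moves", "arguments": {
  "moves": [
    [[-1.9, -7.5, 0.7, 0, 0, 0.15, 1], [-7.7, -30.1, 2.8, 0, 0, 0.34, 1], [-7.7, -30.1, 2.8, 0, 0, 0.34, 1], [-7.7, -30.1, 2.8, 0, 0, 0.34, 1], [-7.7, -30.1, 2.8, 0, 0, 0.34, 1], [-7.7, -30.1, 2.8, 0, 0, 0.34, 1], [-7.7, -30.1, 2.8, 0, 0, 0.34, 1], [-7.7, -30.1, 2.8, 0, 0, 0.34, 1], [-7.7, -30.1, 2.8, 0, 0, 0.34, 1], [-7.7, -30.1, 2.8, 0, 0, 0.34, 1]]
  ]
}}

```text
time: 2.65
ee_pos: [0.5256, -0.1309, 0.2206]
ee_rot: [0.0, 0.288, 0.957, 0.0]
contact_force: [-0.4, -0.6, 0.1]
opening: 0.0853
```

```bash
python3 - <<'E'
from h import *
import pickle
c=cam('wrist','w3.png');pickle.dump(c,open('w3.pkl','wb'));print(r.state()['ee_pos'],ray(c,256,192)[0])
T=cam('top','top2.png')
E
```

```text
[ 0.52559531 -0.13100645  0.22054999] [ 0.46773434 -0.09259488  0.3464815 ]
```

View pics/w3.png

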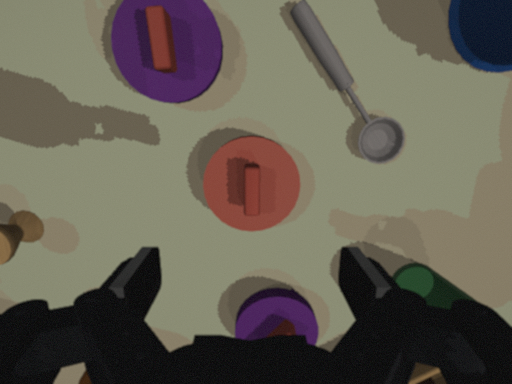

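The wrist view shows the red lid, disc centre near (252,183), with its bar nearly vertical at (252,190). The purple lids at (167,42) and (277,322) are clear of it.

```bash
python3 - <<'E'
from h import *
import pickle
c=pickle.load(open('w3.pkl','rb'))
b=cv2.cvtColor(c['image'],cv2.COLOR_RGB2BGR)[130:236,197:305]
b=cv2.resize(b,None,fx=5,fy=5,interpolation=cv2.INTER_CUBIC);cv2.imwrite('pics/crop5.png',b)
hsv=cv2.cvtColor(c['image'],cv2.COLOR_RGB2HSV)
m=(((hsv[...,0]<12)|(hsv[...,0]>172))&(hsv[...,1]>80)).astype(np.uint8)
k=np.zeros_like(m);k[125:240,190:310]=1;m*=k
cn=max(cv2.findContours(m,0,1)[0],key=cv2.contourArea)
e=cv2.fitEllipse(cn);print(e)
print(onz(c,*e[0],.030))
E
```

```text
((251.1060028076172, 183.11399841308594), (94.55165100097656, 96.65369415283203), 98.28614044189453)
[ 0.52945014 -0.13104297  0.03      ]
```

View pics/crop5.png

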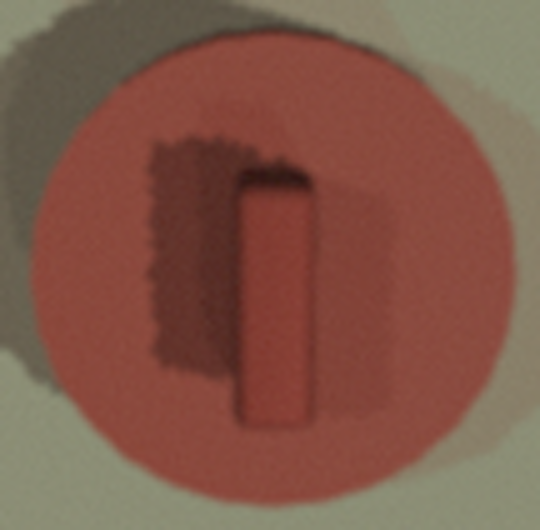

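```bash
python3 - <<'E'
from h import *
import pickle
c=pickle.load(open('w3.pkl','rb'))
g=lambda p,z:onz(c,197+p[0]/5,130+p[1]/5,z)[:2]
A,B,C,D=[g(p,.063) for p in[(239,186),(311,186),(315,426),(238,426)]]
ctr=(A+B+C+D)/4;v=(C+D-A-B)/2
print('bar ctr',ctr,'len',np.linalg.norm(v),'w',np.linalg.norm(A-B),np.linalg.norm(C-D),'yaw',np.arctan2(v[1],v[0]))
l,rr,t,b=[g(p,.035) for p in[(32,268),(516,268),(274,30),(274,507)]]
print('disc',(l+rr)/2,(t+b)/2,np.linalg.norm(l-rr),np.linalg.norm(t-b))
delta([*((ctr+ (l+rr+t+b)/4)/2),.058],np.arctan2(v[1],v[0]))
E
```

```text
bar ctr [ 0.53080186 -0.13094411] len 0.04849110218510446 w 0.013769989611896651 0.01540850823507473 yaw -0.5762550608399181
disc [ 0.52933171 -0.13010424] [ 0.53136923 -0.13145632] 0.1032698747502223 0.10456412690192012
t 2.75 pos [ 0.5256 -0.1312  0.2205] yaw 2.5563 F [-1.01 -0.68 -0.33] op 0.0856
delta cm [-0.39  0.3  16.25] rv [ 0.0004  0.0001 -0.009 ]
```

{"name": "apply_moves", "arguments": {
  "moves": [
    [[-0.4, 0.3, 5, 0, 0, -0.01, 1], [-0.4, 0.3, 10, 0, 0, -0.01, 1], [-0.4, 0.3, 13, 0, 0, -0.01, 1], [-0.4, 0.3, 15, 0, 0, -0.01, 1], [-0.4, 0.3, 16.2, 0, 0, -0.01, 1], [-0.4, 0.3, 16.2, 0, 0, -0.01, 1], [-0.4, 0.3, 16.2, 0, 0, -0.01, 0], [-0.4, 0.3, 16.2, 0, 0, -0.01, -1], [-0.4, 0.3, 16.2, 0, 0, -0.01, -1], [-0.4, 0.3, 16.2, 0, 0, -0.01, -1], [-0.4, 0.3, 16.2, 0, 0, -0.01, -1], [-0.4, 0.3, 16.2, 0, 0, -0.01, -1]]
  ],
  "newtons": 50
}}

```text
time: 3.95
ee_pos: [0.5308, -0.1327, 0.059]
ee_rot: [0.001, 0.285, 0.959, 0.0]
contact_force: [-0.9, 0.3, 4.6]
opening: 0.0151
```

{"name": "apply_moves", "arguments": {
  "moves": [
    [[0, 0, 0, 0, 0, 0, -1], [0, 0, 0, 0, 0, 0, -1], [0, 0, 0, 0, 0, 0, -1], [0, 0, 0, 0, 0, 0, -1]]
  ]
}}

```text
time: 4.35
ee_pos: [0.5308, -0.1327, 0.059]
ee_rot: [0.001, 0.285, 0.959, 0.0]
contact_force: [-0.9, 1.9, 5.3]
opening: 0.0153
```

```bash
python3 -c "
from h import *
c=cam('wrist','w4.png');delta([.53,-.13,.25],-.59)"
```

```text
t 4.4 pos [ 0.5308 -0.1327  0.059 ] yaw 2.5635 F [0.03 0.64 6.69] op 0.015
delta cm [  0.19   0.19 -19.1 ] rv [0.0005 0.0009 0.0119]
```

View pics/w4.png

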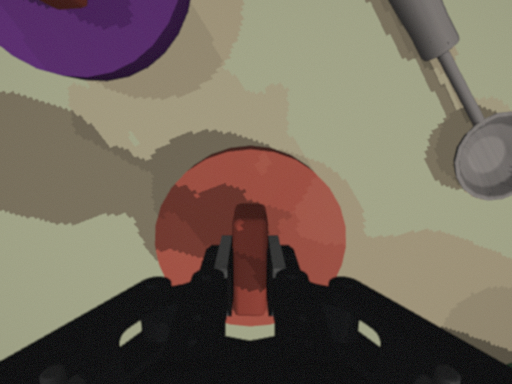

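{"name": "apply_moves", "arguments": {
  "moves": [
    [[0, 0, -2, 0, 0, 0, -1], [0, 0, -6, 0, 0, 0, -1], [0, 0, -11, 0, 0, 0, -1], [0, 0, -16, 0, 0, 0, -1], [0, 0, -18.5, 0, 0, 0, -1], [0, 0, -18.5, 0, 0, 0, -1], [0, 0, -18.5, 0, 0, 0, -1]]
  ]
}}

```text
time: 5.1
ee_pos: [0.5298, -0.1325, 0.2423]
ee_rot: [-0.001, 0.285, 0.959, -0.0]
contact_force: [-0.4, 0.2, -1.6]
opening: 0.015
```

```bash
python3 -c "
from h import *
delta([.525,.182,.24],-.07)"
```

```text
t 5.1 pos [ 0.5298 -0.1325  0.2423] yaw 2.5638 F [-0.45  0.19 -1.56] op 0.015
delta cm [17.58 26.09  0.24] rv [-1.000e-04 -1.600e-03 -5.078e-01]
```

{"name": "apply_moves", "arguments": {
  "moves": [
    [[1.7, 2.6, 0, 0, 0, -0.05, -1], [4.5, 6.5, 0, 0, 0, -0.15, -1], [7, 10, 0, 0, 0, -0.25, -1], [9.5, 14, 0, 0, 0, -0.35, -1], [12, 18, 0, 0, 0, -0.42, -1], [14.5, 21.5, 0, 0, 0, -0.48, -1], [16.5, 24.5, 0, 0, 0, -0.51, -1], [17.6, 26.1, 0, 0, 0, -0.51, -1], [17.6, 26.1, 0, 0, 0, -0.51, -1], [17.6, 26.1, 0, 0, 0, -0.51, -1], [17.6, 26.1, 0, 0, 0, -0.51, -1]]
  ]
}}

```text
time: 6.2
ee_pos: [0.525, 0.181, 0.2419]
ee_rot: [-0.001, 0.034, 0.999, -0.001]
contact_force: [0.4, 0.3, -1.7]
opening: 0.0151
```

```bash
python3 -c "
from h import *
cam('wrist','w5.png');cam('side','s5.png');delta([.525,.182,.16],-.07)"
```

```text
t 6.3 pos [0.5254 0.181  0.2427] yaw 3.0723 F [ 0.03 -0.29 -1.34] op 0.0151
delta cm [0.04 0.11 8.27] rv [-0.0006 -0.0011  0.0007]
```

View pics/w5.png

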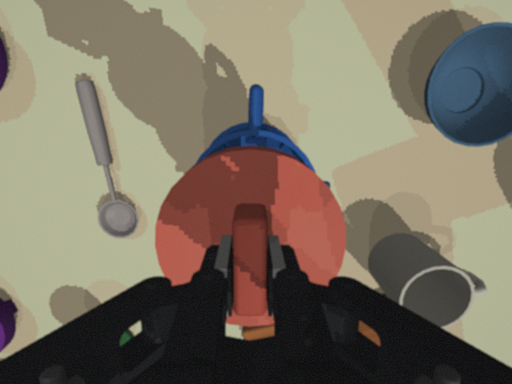

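View pics/s5.png

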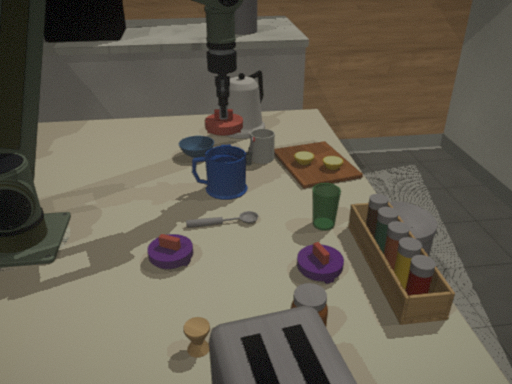

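```bash
python3 - <<'E'
from h import *
c=cam('wrist')
im=cv2.cvtColor(c['image'],cv2.COLOR_RGB2BGR)
im=cv2.resize(im[80:220,180:340],None,fx=4,fy=4,interpolation=cv2.INTER_CUBIC)
th=np.linspace(np.pi/2,1.5*np.pi,60)
for x,y,col in((.525,.182,(0,255,255)),(.525,.185,(0,255,0))):
    for p in proj(c,np.c_[x+.058*np.cos(th),y+.058*np.sin(th),0*th+.114]):
        q=((p-[180,80])*4).astype(int);cv2.circle(im,tuple(int(i) for i in q),1,col,-1)
cv2.imwrite('pics/crop6.png',im)
E
```

```text
(no output)
```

View pics/crop6.png

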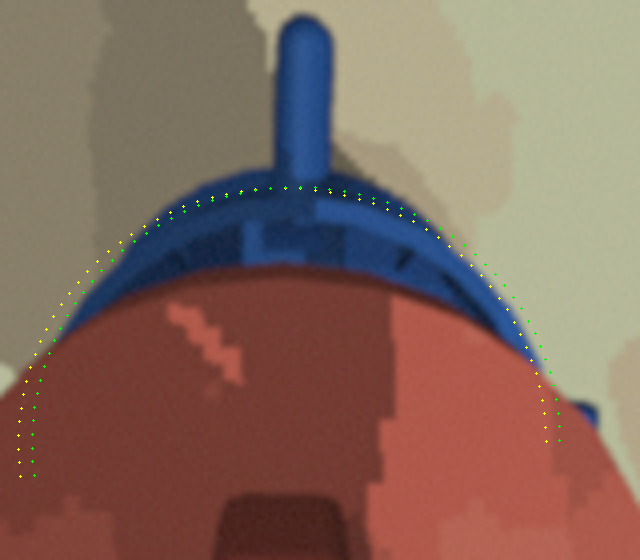

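{"name": "apply_moves", "arguments": {
  "moves": [
    [[0, 0.1, 3, 0, 0, 0, -1], [0, 0.1, 5, 0, 0, 0, -1], [0, 0.1, 6.5, 0, 0, 0, -1], [0, 0.1, 7.3, 0, 0, 0, -1], [0, 0.1, 7.6, 0, 0, 0, -1], [0, 0.1, 7.6, 0, 0, 0, -1]]
  ]
}}

```text
time: 6.95
ee_pos: [0.5259, 0.1829, 0.1675]
ee_rot: [0.0, 0.034, 0.999, 0.0]
contact_force: [0.1, 0.1, -0.8]
opening: 0.0151
```

```bash
python3 -c "
from h import *
cam('wrist','w6.png');c=cam('side','s6.png');im=cv2.imread('pics/s6.png')[90:210,170:280];cv2.imwrite('pics/s6c.png',cv2.resize(im,None,fx=5,fy=5,interpolation=2));delta([.525,.182,.16],-.07)"
```

```text
t 7.05 pos [0.5262 0.1832 0.1682] yaw 3.0736 F [ 0.35  0.66 -2.02] op 0.0151
delta cm [ 0.11 -0.12  0.82] rv [0.0007 0.0017 0.002 ]
```

View pics/w6.png

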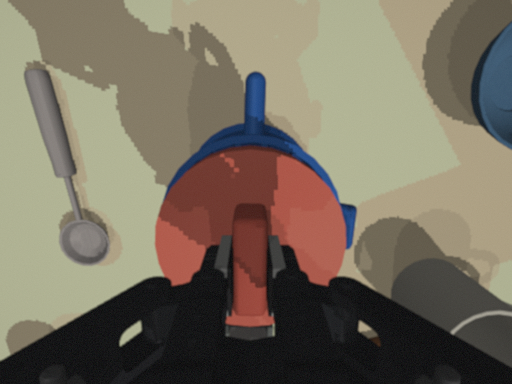

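View pics/s6c.png

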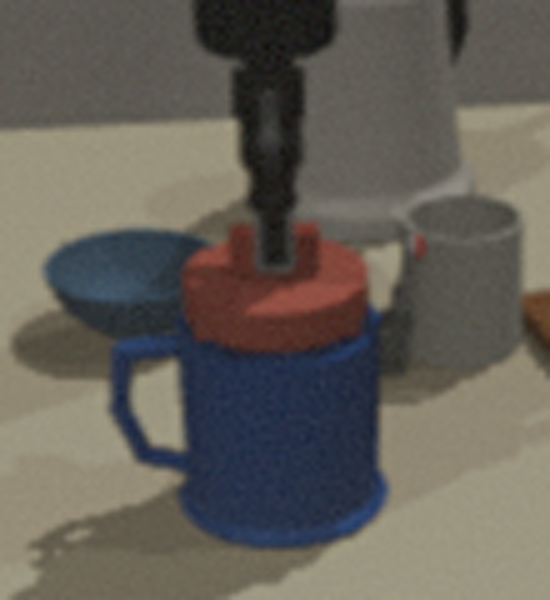

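{"name": "apply_moves", "arguments": {
  "moves": [
    [[-0.05, -0.1, 0.3, 0, 0, 0, -1], [-0.05, -0.1, 0.6, 0, 0, 0, -1], [-0.05, -0.1, 0.8, 0, 0, 0, -1], [-0.05, -0.1, 0.8, 0, 0, 0, -1], [-0.05, -0.1, 0.8, 0, 0, 0, -1]]
  ]
}}

```text
time: 7.55
ee_pos: [0.526, 0.1821, 0.1593]
ee_rot: [-0.0, 0.034, 0.999, 0.0]
contact_force: [-0.7, -0.1, -2.4]
opening: 0.0147
```

```bash
python3 -c "
from h import *
s=r.state();print(s['contact_force'],s['ft_torque']);delta([.5265,.182,.151],-.07)"
```

```text
[-0.67155024 -0.09993683 -2.38534577] [ 0.01514105 -0.00635954  0.01678351]
t 7.55 pos [0.526  0.1821 0.1593] yaw 3.0738 F [-0.67 -0.1  -2.39] op 0.0147
delta cm [-0.05 -0.01  0.83] rv [ 0.0001 -0.0001  0.0022]
```

{"name": "apply_moves", "arguments": {
  "moves": [
    [[0, 0, 0.2, 0, 0, 0, -1], [0, 0, 0.4, 0, 0, 0, -1], [0, 0, 0.5, 0, 0, 0, -1], [0, 0, 0.5, 0, 0, 0, -1]]
  ]
}}

```text
time: 7.95
ee_pos: [0.526, 0.1821, 0.1541]
ee_rot: [-0.0, 0.034, 0.999, 0.0]
contact_force: [-0.8, 0.8, -1.5]
opening: 0.0152
```

{"name": "apply_moves", "arguments": {
  "moves": [
    [[0, 0, 0.1, 0, 0, 0, -1], [0, 0, 0.2, 0, 0, 0, -1], [0, 0, 0.3, 0, 0, 0, -1], [0, 0, 0.3, 0, 0, 0, -1], [0, 0, 0.3, 0, 0, 0, -1]]
  ]
}}

```text
time: 8.45
ee_pos: [0.5261, 0.1821, 0.1512]
ee_rot: [-0.0, 0.034, 0.999, 0.0]
contact_force: [-0.1, 0.0, -2.8]
opening: 0.0148
```

```bash
python3 -c "
from h import *
s=r.state();print(s['contact_force'],s['ft_torque']);delta([.5265,.182,.151],-.07)"
```

```text
[-0.13002512  0.03185819 -2.75981443] [ 0.15656637 -0.05850248  0.00348182]
t 8.45 pos [0.5261 0.1821 0.1512] yaw 3.0738 F [-0.13  0.03 -2.76] op 0.0148
delta cm [-0.04 -0.01  0.02] rv [ 0.0002 -0.      0.0022]
```

{"name": "apply_moves", "arguments": {
  "moves": [
    [[0, 0, 0.1, 0, 0, 0, -1], [0, 0, 0.1, 0, 0, 0, -1], [0, 0, 0.2, 0, 0, 0, -1], [0, 0, 0.2, 0, 0, 0, -1]]
  ]
}}

```text
time: 8.85
ee_pos: [0.5261, 0.1822, 0.1493]
ee_rot: [0.0, 0.034, 0.999, 0.0]
contact_force: [0.8, 0.3, -2.0]
opening: 0.0153
```

{"name": "apply_moves", "arguments": {
  "moves": [
    [[0, 0, 0.1, 0, 0, 0, -1], [0, 0, 0.1, 0, 0, 0, -1], [0, 0, 0.1, 0, 0, 0, -1]]
  ]
}}

```text
time: 9.15
ee_pos: [0.5261, 0.1821, 0.1483]
ee_rot: [0.0, 0.034, 0.999, 0.0]
contact_force: [0.9, 1.3, -2.5]
opening: 0.0147
```

{"name": "apply_moves", "arguments": {
  "moves": [
    [[0, 0, 0.1, 0, 0, 0, -1], [0, 0, 0.1, 0, 0, 0, -1], [0, 0, 0.1, 0, 0, 0, -1]]
  ]
}}

```text
time: 9.45
ee_pos: [0.5263, 0.1821, 0.1474]
ee_rot: [0.0, 0.034, 0.999, 0.0]
contact_force: [0.6, 0.8, -0.7]
opening: 0.0151
```

{"name": "apply_moves", "arguments": {
  "moves": [
    [[0, 0, 0.1, 0, 0, 0, -1], [0, 0, 0.1, 0, 0, 0, -1], [0, 0, 0.1, 0, 0, 0, -1]]
  ]
}}

```text
time: 9.75
ee_pos: [0.5265, 0.1821, 0.1468]
ee_rot: [0.001, 0.034, 0.999, 0.0]
contact_force: [1.3, 0.3, 2.6]
opening: 0.015
```

{"name": "apply_moves", "arguments": {
  "moves": [
    [[0, 0, 0.05, 0, 0, 0, -1], [0, 0, 0.1, 0, 0, 0, -1], [0, 0, 0.1, 0, 0, 0, -1]]
  ]
}}

```text
time: 10.05
ee_pos: [0.5267, 0.1821, 0.1463]
ee_rot: [0.001, 0.034, 0.999, 0.0]
contact_force: [0.5, 0.0, 5.7]
opening: 0.0151
```

{"name": "apply_moves", "arguments": {
  "moves": [
    [[0, 0, 0.05, 0, 0, 0, -1], [0, 0, 0.1, 0, 0, 0, -1], [0, 0, 0.1, 0, 0, 0, -1]]
  ]
}}

```text
time: 10.35
ee_pos: [0.5271, 0.1821, 0.1456]
ee_rot: [0.002, 0.034, 0.999, 0.0]
contact_force: [0.4, -0.5, 7.6]
opening: 0.015
```

```bash
python3 -c "
from h import *
s=r.state();print(s['contact_force'],s['ft_torque']);delta([.5265,.182,.151],-.07)"
```

```text
[ 0.39436607 -0.47387659  7.60863993] [-0.05263837 -0.12083639 -0.00166734]
t 10.35 pos [0.5271 0.1821 0.1456] yaw 3.074 F [ 0.39 -0.47  7.61] op 0.015
delta cm [ 0.05 -0.02 -0.54] rv [0.0007 0.003  0.0024]
```

{"name": "apply_moves", "arguments": {
  "moves": [
    [[0, 0, 0.05, 0, 0, 0, -1], [0, 0, 0.1, 0, 0, 0, -1], [0, 0, 0.1, 0, 0, 0, -1]]
  ]
}}

```text
time: 10.65
ee_pos: [0.5272, 0.1822, 0.145]
ee_rot: [0.002, 0.034, 0.999, 0.0]
contact_force: [0.9, -1.1, 9.3]
opening: 0.0152
```

{"name": "apply_moves", "arguments": {
  "moves": [
    [[0, 0, 0.05, 0, 0, 0, -1], [0, 0, 0.1, 0, 0, 0, -1], [0, 0, 0.1, 0, 0, 0, -1]]
  ]
}}

```text
time: 10.95
ee_pos: [0.527, 0.1823, 0.144]
ee_rot: [0.002, 0.034, 0.999, 0.001]
contact_force: [-0.9, 0.0, 9.4]
opening: 0.0153
```

```bash
python3 -c "
from h import *
s=r.state();print(s['contact_force'],s['ft_torque']);delta([.5265,.182,.151],-.07)"
```

```text
[-0.92330504  0.03827229  9.35379395] [-0.07641657 -0.27031826 -0.06734875]
t 10.95 pos [0.527  0.1823 0.144 ] yaw 3.0736 F [-0.92  0.04  9.35] op 0.0153
delta cm [ 0.05 -0.03 -0.7 ] rv [0.0012 0.0033 0.002 ]
```

{"name": "apply_moves", "arguments": {
  "moves": [
    [[0, 0, 0.05, 0, 0, 0, -1], [0, 0, 0.1, 0, 0, 0, -1], [0, 0, 0.1, 0, 0, 0, -1]]
  ]
}}

```text
time: 11.25
ee_pos: [0.5273, 0.1824, 0.1422]
ee_rot: [0.002, 0.034, 0.999, 0.001]
contact_force: [2.4, 0.9, 5.7]
opening: 0.0152
```

{"name": "apply_moves", "arguments": {
  "moves": [
    [[0, 0, 0.05, 0, 0, 0, -1], [0, 0, 0.1, 0, 0, 0, -1], [0, 0, 0.1, 0, 0, 0, -1]]
  ]
}}

```text
time: 11.55
ee_pos: [0.5274, 0.1825, 0.142]
ee_rot: [0.002, 0.034, 0.999, 0.001]
contact_force: [1.1, 0.5, 10.2]
opening: 0.015
```

```bash
python3 -c "
from h import *
s=r.state();print(s['contact_force'],s['ft_torque']);delta([.5265,.182,.151],-.07)"
```

```text
[ 1.14747419  0.46192057 10.24754228] [-0.06556919 -0.10510408  0.08986239]
t 11.55 pos [0.5274 0.1825 0.142 ] yaw 3.0741 F [ 1.15  0.46 10.25] op 0.015
delta cm [ 0.08 -0.05 -0.9 ] rv [0.0013 0.0038 0.0025]
```

Force fell from 9.4 to 5.7 N during a 1.8 mm drop. It then rose at z = 0.142 m, the computed home height. I'll press a little more to confirm the hard stop.

{"name": "apply_moves", "arguments": {
  "moves": [
    [[0, 0, 0.05, 0, 0, 0, -1], [0, 0, 0.1, 0, 0, 0, -1], [0, 0, 0.1, 0, 0, 0, -1]]
  ]
}}

```text
time: 11.85
ee_pos: [0.5275, 0.1825, 0.1419]
ee_rot: [0.002, 0.034, 0.999, 0.001]
contact_force: [0.6, 0.8, 15.7]
opening: 0.015
```

```bash
python3 -c "
from h import *
s=r.state();print(s['contact_force'],s['ft_torque']);c=cam('side','s7.png');im=cv2.imread('pics/s7.png')[90:210,170:280];cv2.imwrite('pics/s7c.png',cv2.resize(im,None,fx=5,fy=5,interpolation=2));delta([.5265,.182,.151],-.07)"
```

```text
[ 0.57247372  0.77133198 15.69798474] [-0.25665598  0.19764014  0.03777932]
t 11.9 pos [0.5275 0.1825 0.1419] yaw 3.0742 F [-0.57  0.21 14.93] op 0.0154
delta cm [ 0.09 -0.06 -0.91] rv [0.0015 0.0045 0.0026]
```

View pics/s7c.png

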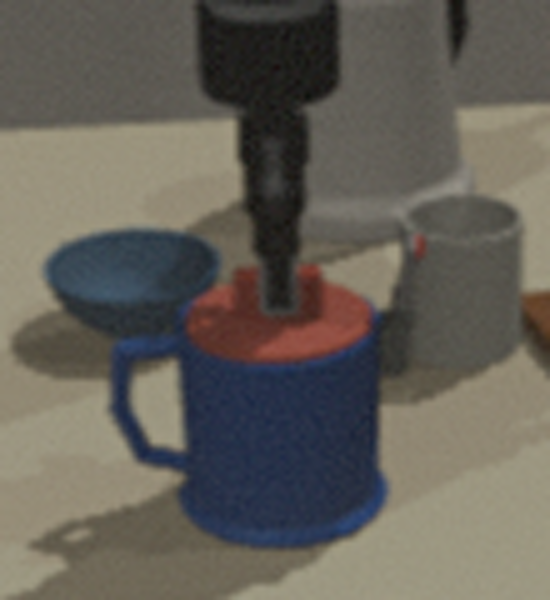

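{"name": "apply_moves", "arguments": {
  "moves": [
    [[0, 0, -0.15, 0, 0, 0, -1], [0, 0, -0.25, 0, 0, 0, -1], [0, 0, -0.25, 0, 0, 0, -0.5], [0, 0, -0.25, 0, 0, 0, 0], [0, 0, -0.25, 0, 0, 0, 0], [0, 0, -0.25, 0, 0, 0, 0], [0, 0, -2, 0, 0, 0, 0], [0, 0, -5, 0, 0, 0, 0], [0, 0, -10, 0, 0, 0, 0], [0, 0, -10, 0, 0, 0, -1], [0, 0, -10, 0, 0, 0, -1], [0, 0, -10, 0, 0, 0, -1]]
  ]
}}

```text
time: 13.1
ee_pos: [0.5252, 0.1818, 0.2381]
ee_rot: [-0.001, 0.034, 0.999, -0.0]
contact_force: [-0.7, -0.2, 0.2]
opening: 0.0005
```

```bash
python3 -c "
from h import *
import pickle
c=cam('wrist','w8.png');pickle.dump(c,open('w8.pkl','wb'));im=cv2.imread('pics/w8.png')[70:360,130:390];cv2.imwrite('pics/w8c.png',cv2.resize(im,None,fx=2,fy=2,interpolation=2));delta([.5265,.182,.151],-.07)"
```

```text
t 13.15 pos [0.5252 0.1818 0.2378] yaw 3.0737 F [-0.75 -0.69  0.55] op 0.0001
delta cm [-0.16  0.04  8.68] rv [-0.0011 -0.0031  0.0021]
```

View pics/w8c.png

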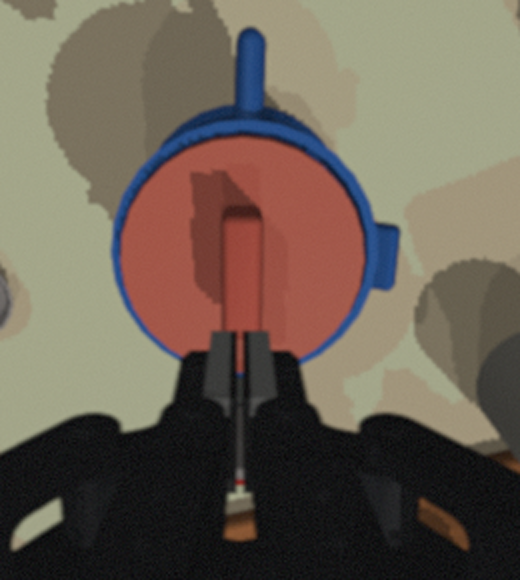

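```bash
python3 -c "
from h import *
delta([.6365,.1715,.22],-.10)"
```

```text
t 13.15 pos [0.5252 0.1818 0.2378] yaw 3.0737 F [-0.75 -0.69  0.55] op 0.0001
delta cm [-11.18  -0.27   1.74] rv [-0.0012 -0.003   0.0321]
```

{"name": "apply_moves", "arguments": {
  "moves": [
    [[-3, 0, 0, 0, 0, 0.03, -1], [-7, -0.2, 0, 0, 0, 0.03, -1], [-11.2, -0.3, 0.5, 0, 0, 0.03, -1], [-11.2, -0.3, 1.7, 0, 0, 0.03, -1], [-11.2, -0.3, 1.7, 0, 0, 0.03, -1], [-11.2, -0.3, 1.7, 0, 0, 0.03, -1]]
  ]
}}

```text
time: 13.75
ee_pos: [0.6362, 0.1715, 0.2209]
ee_rot: [-0.002, 0.049, 0.999, -0.0]
contact_force: [0.0, 0.1, 0.5]
opening: 0.0002
```

```bash
python3 -c "
from h import *
import pickle
c=cam('wrist','w9.png');pickle.dump(c,open('w9.pkl','wb'));im=cv2.imread('pics/w9.png')[20:310,130:390];cv2.imwrite('pics/w9c.png',cv2.resize(im,None,fx=2,fy=2,interpolation=2));delta([.6365,.1715,.162],-.10)
c=cam('side','s9.png');im=cv2.imread('pics/s9.png')[90:210,170:280];cv2.imwrite('pics/s9c.png',cv2.resize(im,None,fx=5,fy=5,interpolation=2))"
```

```text
t 13.8 pos [0.6364 0.1716 0.222 ] yaw 3.0442 F [-0.05  0.88 -0.39] op 0.0002
delta cm [-0.02 -0.01  6.  ] rv [-0.0004 -0.0016  0.0026]
```

View pics/w9c.png

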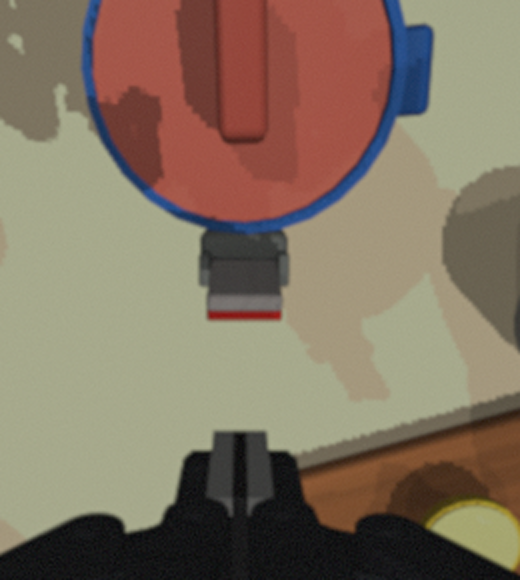

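View pics/s9c.png

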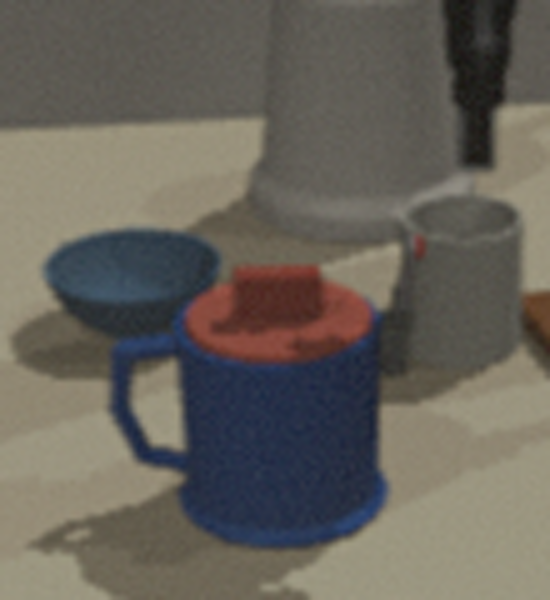

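```bash
python3 - <<'E'
from h import *
import pickle
c=pickle.load(open('w9.pkl','rb'))
C=np.array([.527,.1825]);x=np.array([np.cos(-.1),np.sin(-.1)])
for z in np.arange(.13,.171,.004):
    print(z.round(3),[ (np.dot(onz(c,130+244/2,20+v/2,z)[:2]-C,x)*1000).round(1) for v in(296,311,319)], 'dist to hinge', [np.hypot(np.dot(onz(c,252,20+v/2,z)[:2]-C,x)-.07,z-.1235).round(4) for v in (296,319)], 'lat',((onz(c,252,179,z)[:2]-C)@[-x[1],x[0]]).round(4))
E
```

```text
0.13 [np.float64(78.6), np.float64(84.2), np.float64(87.2)] dist to hinge [np.float64(0.0108), np.float64(0.0184)] lat 0.0017
0.134 [np.float64(77.9), np.float64(83.4), np.float64(86.3)] dist to hinge [np.float64(0.0131), np.float64(0.0194)] lat 0.0017
0.138 [np.float64(77.2), np.float64(82.6), np.float64(85.5)] dist to hinge [np.float64(0.0162), np.float64(0.0212)] lat 0.0017
0.142 [np.float64(76.5), np.float64(81.8), np.float64(84.6)] dist to hinge [np.float64(0.0196), np.float64(0.0236)] lat 0.0016
0.146 [np.float64(75.8), np.float64(81.0), np.float64(83.8)] dist to hinge [np.float64(0.0232), np.float64(0.0264)] lat 0.0016
0.15 [np.float64(75.1), np.float64(80.2), np.float64(82.9)] dist to hinge [np.float64(0.027), np.float64(0.0295)] lat 0.0016
0.154 [np.float64(74.4), np.float64(79.4), np.float64(82.0)] dist to hinge [np.float64(0.0308), np.float64(0.0328)] lat 0.0015
0.158 [np.float64(73.7), np.float64(78.6), np.float64(81.2)] dist to hinge [np.float64(0.0347), np.float64(0.0363)] lat 0.0015
0.162 [np.float64(73.0), np.float64(77.8), np.float64(80.3)] dist to hinge [np.float64(0.0386), np.float64(0.0399)] lat 0.0015
0.166 [np.float64(72.3), np.float64(77.0), np.float64(79.5)] dist to hinge [np.float64(0.0426), np.float64(0.0435)] lat 0.0014
0.17 [np.float64(71.6), np.float64(76.2), np.float64(78.6)] dist to hinge [np.float64(0.0465), np.float64(0.0473)] lat 0.0014
```

{"name": "apply_moves", "arguments": {
  "moves": [
    [[0.3, 0, 3, 0, 0, 0, -1], [0.5, 0, 4.9, 0, 0, 0, -1], [1.0, 0, 4.9, 0, 0, 0, -1], [1.4, 0, 4.9, 0, 0, 0, -1], [1.8, 0, 4.9, 0, 0, 0, -1], [2.2, 0, 4.9, 0, 0, 0, -1], [2.5, 0, 4.9, 0, 0, 0, -1], [2.8, 0, 4.95, 0, 0, 0, -1], [2.8, 0, 4.95, 0, 0, 0, -1]]
  ]
}}

```text
time: 14.75
ee_pos: [0.6111, 0.1744, 0.1753]
ee_rot: [0.003, 0.049, 0.999, 0.001]
contact_force: [1.1, -0.5, 7.2]
opening: -0.0001
```

```bash
python3 -c "
from h import *
c=cam('wrist','w10.png');im=cv2.imread('pics/w10.png')[70:360,130:390];cv2.imwrite('pics/w10c.png',cv2.resize(im,None,fx=2,fy=2,interpolation=2));delta([.6365,.1715,.162],-.10)"
```

```text
t 14.8 pos [0.6111 0.1744 0.1752] yaw 3.0438 F [ 0.91 -0.53  6.43] op 0.0003
delta cm [-2.55 -0.05  1.33] rv [0.0016 0.0052 0.0022]
```

View pics/w10c.png

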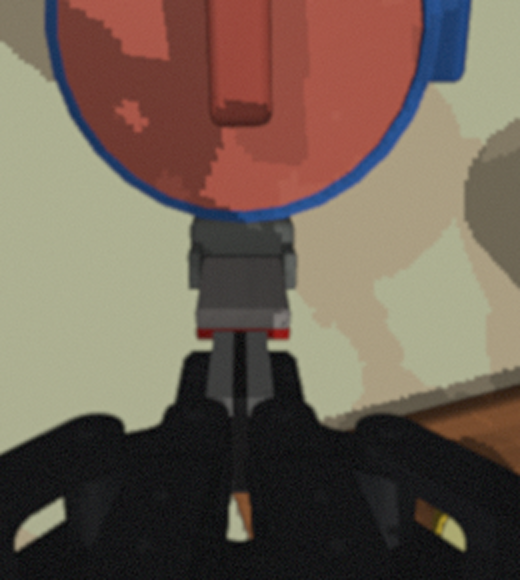

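{"name": "apply_moves", "arguments": {
  "moves": [
    [[-0.1, 0, -0.5, 0, 0, 0, -1], [-1.0, 0, -0.5, 0, 0, 0, -1], [-1.9, 0, -0.5, 0, 0, 0, -1], [-1.9, 0, -0.5, 0, 0, 0, -1], [-1.9, 0, 0.6, 0, 0, 0, -1], [-1.9, 0, 1.2, 0, 0, 0, -1], [-1.9, 0, 1.2, 0, 0, 0, -1]]
  ]
}}

```text
time: 15.5
ee_pos: [0.6274, 0.1722, 0.1587]
ee_rot: [-0.002, 0.049, 0.999, -0.001]
contact_force: [-1.3, -0.6, -0.1]
opening: 0.0
```

```bash
python3 -c "
from h import *
c=cam('wrist','w11.png');im=cv2.imread('pics/w11.png')[70:360,130:390];im=cv2.resize(im,None,fx=1.4,fy=1.4,interpolation=2)
cam('side','s11.png');s=cv2.imread('pics/s11.png')[90:190,200:280];s=cv2.resize(s,(400,500),interpolation=2)[:406];cv2.imwrite('pics/w11c.png',np.hstack([im,s[:im.shape[0]]]));delta([.6365,.1715,.162],-.10)"
```

```text
t 15.6 pos [0.6283 0.1724 0.1602] yaw 3.0439 F [ 0.22 -0.39 -0.27] op -0.0001
delta cm [-0.83 -0.01 -0.18] rv [-0.0003 -0.0012  0.0023]
```

View pics/w11c.png

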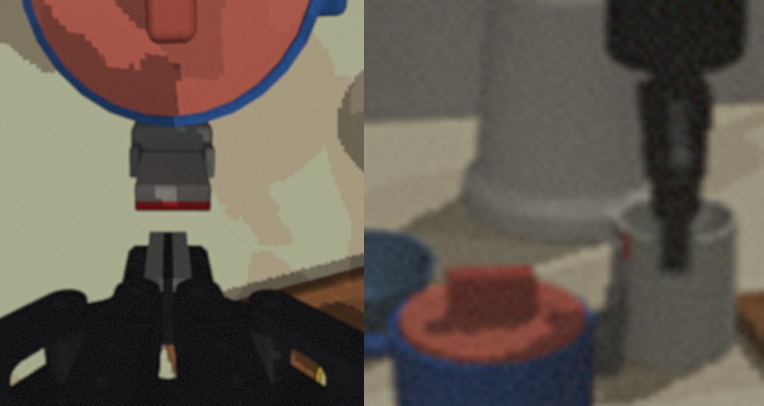

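{"name": "apply_moves", "arguments": {
  "moves": [
    [[0.5, 0, 0, 0, 0, 0, -1], [1, 0, 0, 0, 0, 0, -1], [1.3, 0, 0, 0, 0, 0, -1], [1.6, 0, 0, 0, 0, 0, -1], [1.9, 0, 0, 0, 0, 0, -1], [2.2, 0, 0, 0, 0, 0, -1], [2.5, 0, 0, 0, 0, 0, -1], [2.8, 0, 0, 0, 0, 0, -1], [3.1, 0, 0, 0, 0, 0, -1], [3.2, 0, 0, 0, 0, 0, -1]]
  ]
}}

```text
time: 16.6
ee_pos: [0.5964, 0.1756, 0.1606]
ee_rot: [-0.0, 0.049, 0.999, 0.0]
contact_force: [3.0, -0.8, 0.8]
opening: 0.0002
```

```bash
python3 -c "
from h import *
c=cam('wrist','w12.png');im=cv2.imread('pics/w12.png')[70:360,130:390];im=cv2.resize(im,None,fx=1.4,fy=1.4,interpolation=2)
cam('side','s12.png');s=cv2.imread('pics/s12.png')[90:190,200:280];s=cv2.resize(s,(400,500),interpolation=2)[:406];cv2.imwrite('pics/w12c.png',np.hstack([im,s[:im.shape[0]]]));delta([.6365,.1715,.162],-.10)"
```

```text
t 16.7 pos [0.5963 0.1756 0.1607] yaw 3.0439 F [ 1.27 -0.56 -0.64] op -0.0001
delta cm [-4.04 -0.01 -0.14] rv [-0.0001 -0.001   0.0023]
```

View pics/w12c.png

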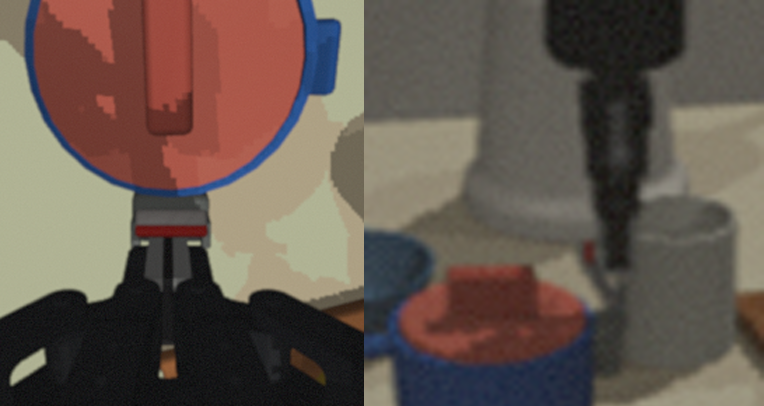

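{"name": "apply_moves", "arguments": {
  "moves": [
    [[0.3, 0, 0, 0, 0, 0, -1], [0.6, 0, 0, 0, 0, 0, -1], [0.9, 0, 0, 0, 0, 0, -1], [1.2, 0, 0, 0, 0, 0, -1], [1.3, 0, 0, 0, 0, 0, -1]]
  ]
}}

```text
time: 17.2
ee_pos: [0.5833, 0.1768, 0.1609]
ee_rot: [-0.0, 0.049, 0.999, 0.0]
contact_force: [1.9, 0.1, 0.1]
opening: -0.0002
```

```bash
python3 -c "
from h import *
c=cam('wrist','w13.png');im=cv2.imread('pics/w13.png')[70:360,130:390];im=cv2.resize(im,None,fx=1.4,fy=1.4,interpolation=2)
cam('side','s13.png');s=cv2.imread('pics/s13.png')[90:190,200:280];s=cv2.resize(s,(400,500),interpolation=2)[:406];cv2.imwrite('pics/w13c.png',np.hstack([im,s[:im.shape[0]]]));delta([.6365,.1715,.162],-.10)"
```

```text
t 17.3 pos [0.5833 0.1768 0.1609] yaw 3.0439 F [-0.45  0.21  1.48] op -0.0002
delta cm [-5.35 -0.01 -0.12] rv [ 0.     -0.0009  0.0023]
```

View pics/w13c.png

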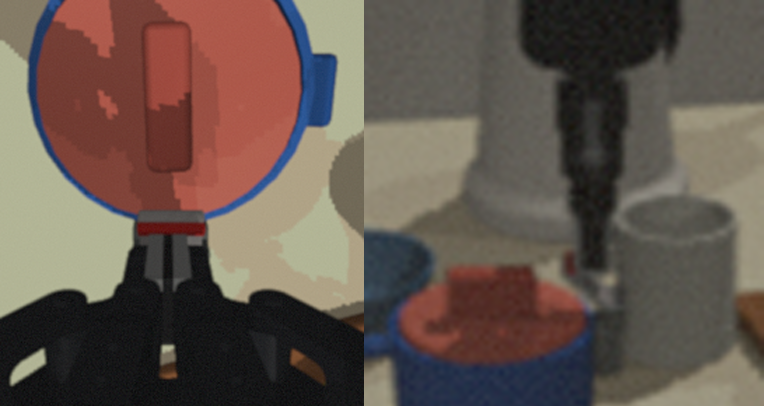

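{"name": "apply_moves", "arguments": {
  "moves": [
    [[0.3, 0, 0, 0, 0, 0, -1], [0.5, 0, 0.2, 0, 0, 0, -1], [0.6, 0, 0.5, 0, 0, 0, -1], [0.7, 0, 0.8, 0, 0, 0, -1], [0.7, 0, 1.1, 0, 0, 0, -1], [0.7, 0, 1.1, 0, 0, 0, -1]]
  ]
}}

```text
time: 17.9
ee_pos: [0.5762, 0.1774, 0.149]
ee_rot: [-0.001, 0.049, 0.999, -0.0]
contact_force: [-0.6, 0.8, -0.2]
opening: -0.0001
```

```bash
python3 -c "
from h import *
c=cam('wrist','w14.png');im=cv2.imread('pics/w14.png')[70:360,130:390];im=cv2.resize(im,None,fx=1.4,fy=1.4,interpolation=2)
cam('side','s14.png');s=cv2.imread('pics/s14.png')[90:190,200:280];s=cv2.resize(s,(400,500),interpolation=2)[:406];cv2.imwrite('pics/w14c.png',np.hstack([im,s[:im.shape[0]]]));delta([.6365,.1715,.162],-.10)"
```

```text
t 18.0 pos [0.5767 0.1774 0.1493] yaw 3.0439 F [ 1.06  0.13 -0.22] op -0.0002
delta cm [-6.01 -0.   -1.27] rv [-0.0003 -0.0007  0.0023]
```

View pics/w14c.png

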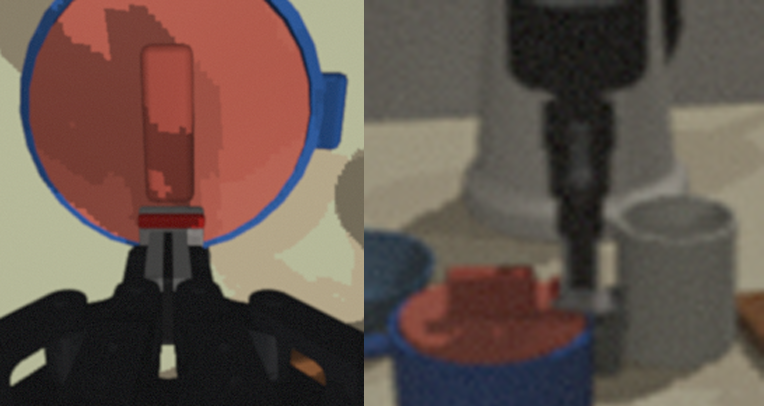

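{"name": "apply_moves", "arguments": {
  "moves": [
    [[0.05, 0, 0.2, 0, 0, 0, -1], [0.05, 0, 0.4, 0, 0, 0, -1], [0.05, 0, 0.55, 0, 0, 0, -1], [0.05, 0, 0.55, 0, 0, 0, -1]]
  ]
}}

```text
time: 18.4
ee_pos: [0.5762, 0.1775, 0.144]
ee_rot: [-0.0, 0.049, 0.999, -0.0]
contact_force: [-0.4, 0.2, -0.3]
opening: -0.0001
```

{"name": "apply_moves", "arguments": {
  "moves": [
    [[0, 0, 0.1, 0, 0, 0, -1], [0, 0, 0.1, 0, 0, 0, -1], [0, 0, 0.1, 0, 0, 0, -1]]
  ]
}}

```text
time: 18.7
ee_pos: [0.5765, 0.1775, 0.1432]
ee_rot: [0.0, 0.049, 0.999, 0.0]
contact_force: [0.1, -0.6, 0.8]
opening: -0.0002
```

```bash
python3 -c "
from h import *
c=cam('wrist','w15.png');im=cv2.imread('pics/w15.png')[70:360,130:390];im=cv2.resize(im,None,fx=1.4,fy=1.4,interpolation=2)
cam('side','s15.png');s=cv2.imread('pics/s15.png')[90:190,200:280];s=cv2.resize(s,(400,500),interpolation=2)[:406];cv2.imwrite('pics/w15c.png',np.hstack([im,s[:im.shape[0]]]));delta([.6365,.1715,.162],-.10)"
```

```text
t 18.8 pos [0.5765 0.1775 0.1432] yaw 3.0438 F [-0.77  0.8  -0.11] op 0.0002
delta cm [-6.03 -0.01 -1.88] rv [0.0001 0.0003 0.0022]
```

View pics/w15c.png

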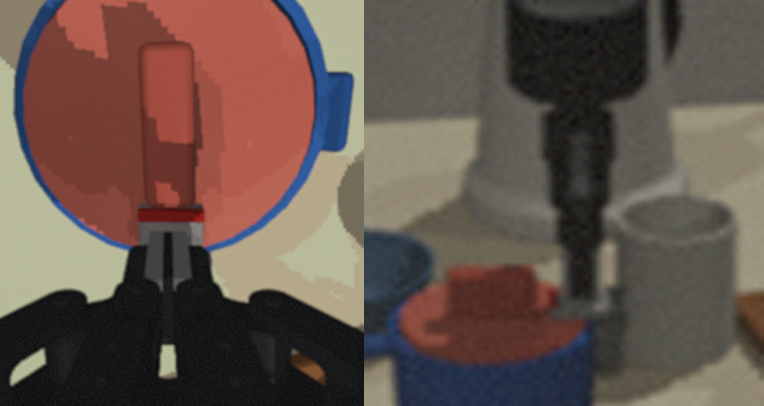

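{"name": "apply_moves", "arguments": {
  "moves": [
    [[0, 0, 0.1, 0, 0, 0, -1], [0, 0, 0.1, 0, 0, 0, -1], [0, 0, 0.1, 0, 0, 0, -1]]
  ]
}}

```text
time: 19.1
ee_pos: [0.5765, 0.1775, 0.1426]
ee_rot: [0.0, 0.049, 0.999, 0.0]
contact_force: [-0.3, 0.3, 2.6]
opening: -0.0003
```

{"name": "apply_moves", "arguments": {
  "moves": [
    [[0, 0, 0.1, 0, 0, 0, -1], [0, 0, 0.1, 0, 0, 0, -1], [0, 0, 0.1, 0, 0, 0, -1]]
  ]
}}

```text
time: 19.4
ee_pos: [0.5765, 0.1775, 0.1425]
ee_rot: [0.0, 0.049, 0.999, 0.0]
contact_force: [-2.8, -0.5, 8.2]
opening: -0.0002
```

Hard stop at z = 0.1425 m, which puts the tips at about 0.1255 m, the closed clip's top. I'll back off and inspect.

{"name": "apply_moves", "arguments": {
  "moves": [
    [[0, 0, -1, 0, 0, 0, -1], [0, 0, -4, 0, 0, 0, -1], [-1, 0, -9, 0, 0, 0, -1], [-4, 0, -11, 0, 0, 0, -1], [-8, 0, -11, 0, 0, 0, -1], [-8, 0, -11, 0, 0, 0, -1], [-8, 0, -11, 0, 0, 0, -1]]
  ]
}}

```text
time: 20.1
ee_pos: [0.656, 0.1695, 0.2503]
ee_rot: [-0.001, 0.049, 0.999, -0.0]
contact_force: [-1.0, -0.3, 0.3]
opening: 0.0001
```

```bash
python3 -c "
from h import *
import pickle
c=cam('wrist','w16.png');pickle.dump(c,open('w16.pkl','wb'));im=cv2.imread('pics/w16.png')[20:250,150:350];im=cv2.resize(im,None,fx=2.2,fy=2.2,interpolation=2)
cam('side','s16.png');s=cv2.imread('pics/s16.png')[110:210,200:270];s=cv2.resize(s,(350,500),interpolation=2)
s=np.vstack([s,np.zeros((6,350,3),np.uint8)]);cv2.imwrite('pics/w16c.png',np.hstack([im,s[:im.shape[0]]]));delta([.6365,.1715,.162],-.10)"
```

```text
t 20.2 pos [0.6549 0.1698 0.2507] yaw 3.044 F [-0.33  0.83 -0.15] op 0.0001
delta cm [ 1.83 -0.    8.87] rv [-0.0003 -0.002   0.0024]
```

View pics/w16c.png

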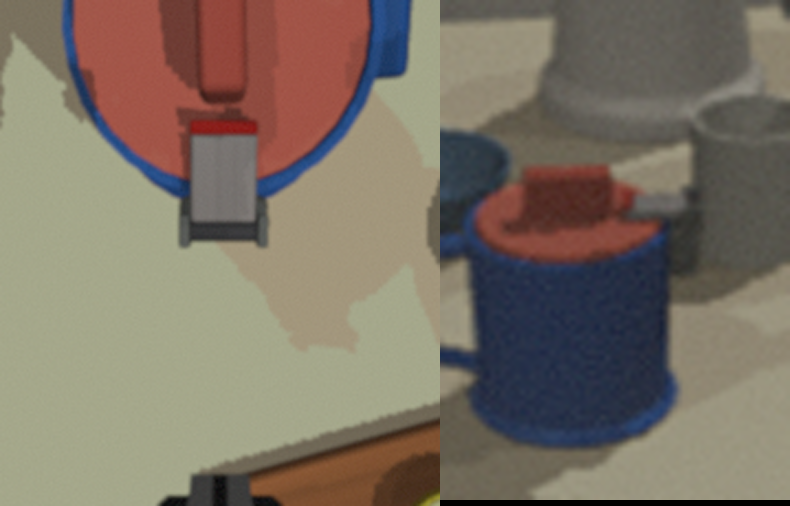

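```bash
python3 - <<'E'
from h import *
import pickle
c=pickle.load(open('w16.pkl','rb'));s=cam('side','s17.png')
C=np.array([.527,.1825]);x=np.array([np.cos(-.1),np.sin(-.1)])
for v in (121,134,221):
    print(v,((onz(c,150+224/2.2,20+v/2.2,.1275)[:2]-C)@x).round(4))
for z in (.12,.1275,.135,.14): # predicted side pixels for tip mid near edge and hinge near edge
    p=[[*(C+.034*x+np.array([x[1],-x[0]])*.012),z],[*(C+.066*x+np.array([x[1],-x[0]])*.012),z]]
    print(z,proj(s,p).round(1).tolist())
im=cv2.imread('pics/s17.png')[132:172,220:270];cv2.imwrite('pics/s17c.png',cv2.resize(im,None,fx=14,fy=14,interpolation=2))
E
```

```text
121 0.0315
134 0.0358
221 0.0656
0.12 [[237.0, 153.5], [248.5, 153.3]]
0.1275 [[236.9, 151.0], [248.5, 150.9]]
0.135 [[236.9, 148.6], [248.4, 148.4]]
0.14 [[236.8, 146.9], [248.4, 146.8]]
```

View pics/s17c.png

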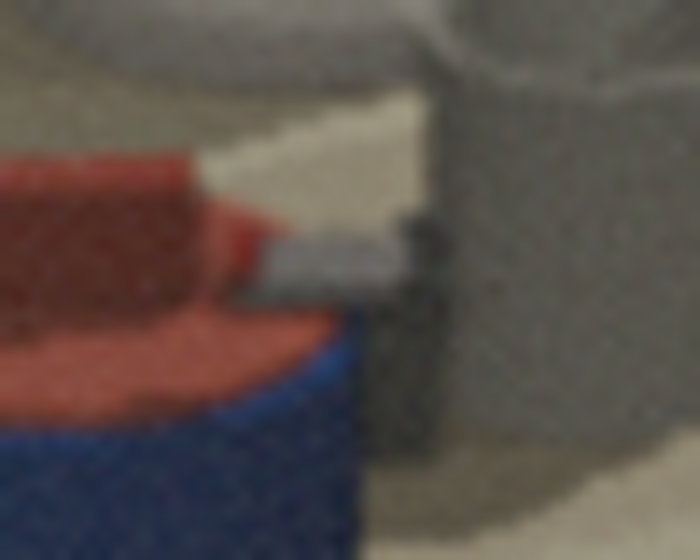

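Clip reads level: tip at 31.5 mm from the axis (32 expected), lower edge horizontal. As a cheap check that the stop was the clip and not its hinge bracket, I'll press lightly once more nearer the tip.

{"name": "apply_moves", "arguments": {
  "moves": [
    [[4, 0, 0, 0, 0, 0, -1], [8.2, 0, 0, 0, 0, 0, -1], [8.2, 0, 3, 0, 0, 0, -1], [8.2, 0, 7, 0, 0, 0, -1], [8.2, 0, 9.5, 0, 0, 0, -1], [8.2, 0, 10.3, 0, 0, 0, -1], [8.2, 0, 10.5, 0, 0, 0, -1], [8.2, 0, 10.5, 0, 0, 0, -1], [8.2, 0, 10.5, 0, 0, 0, -1]]
  ]
}}

```text
time: 21.15
ee_pos: [0.5753, 0.178, 0.148]
ee_rot: [0.001, 0.049, 0.999, 0.001]
contact_force: [-0.5, 0.5, -0.2]
opening: 0.0003
```

{"name": "apply_moves", "arguments": {
  "moves": [
    [[0, 0, 0.1, 0, 0, 0, -1], [0, 0, 0.2, 0, 0, 0, -1], [0, 0, 0.2, 0, 0, 0, -1]]
  ]
}}

```text
time: 21.45
ee_pos: [0.5745, 0.1777, 0.1445]
ee_rot: [0.0, 0.049, 0.999, 0.0]
contact_force: [0.0, -0.2, 0.2]
opening: 0.0
```

{"name": "apply_moves", "arguments": {
  "moves": [
    [[0.1, 0, 0.1, 0, 0, 0, -1], [0.1, 0, 0.15, 0, 0, 0, -1], [0.1, 0, 0.2, 0, 0, 0, -1], [0.1, 0, 0.2, 0, 0, 0, -1]]
  ]
}}

```text
time: 21.85
ee_pos: [0.5733, 0.1778, 0.1426]
ee_rot: [-0.0, 0.049, 0.999, 0.0]
contact_force: [-1.5, 1.1, 2.4]
opening: -0.0001
```

{"name": "apply_moves", "arguments": {
  "moves": [
    [[0, 0, 0.1, 0, 0, 0, -1], [0, 0, 0.1, 0, 0, 0, -1], [0, 0, 0.1, 0, 0, 0, -1]]
  ]
}}

```text
time: 22.15
ee_pos: [0.5733, 0.1778, 0.1425]
ee_rot: [0.0, 0.049, 0.999, 0.0]
contact_force: [-2.6, -1.3, 8.4]
opening: 0.0003
```

Same stiff stop at the same height (0.1425 m), so the clip is on its stop. I'll retreat and take a last look.

{"name": "apply_moves", "arguments": {
  "moves": [
    [[0, 0, -1, 0, 0, 0, -1], [0, 0, -4, 0, 0, 0, -1], [-1, 0, -9, 0, 0, 0, -1], [-5, 0, -11, 0, 0, 0, -1], [-8, 0, -11, 0, 0, 0, -1], [-8, 0, -11, 0, 0, 0, -1], [-8, 0, -11, 0, 0, 0, -1], [-8, 0, -11, 0, 0, 0, -1]]
  ]
}}

```text
time: 22.95
ee_pos: [0.652, 0.17, 0.2508]
ee_rot: [-0.001, 0.049, 0.999, -0.0]
contact_force: [-0.0, 0.1, 0.1]
opening: -0.0003
```

```bash
python3 -c "
from h import *
cam('wrist','w18.png');cam('side','s18.png')
a=cv2.imread('pics/w18.png')[20:250,150:350];b=cv2.imread('pics/s18.png')[60:290,130:360]
cv2.imwrite('pics/f.png',cv2.resize(np.hstack([a,b]),None,fx=1.8,fy=1.8,interpolation=2));delta([.6365,.1715,.162],-.10)"
```

```text
t 23.05 pos [0.652  0.1702 0.2512] yaw 3.0443 F [-0.22 -0.04 -0.38] op 0.0003
delta cm [ 1.55 -0.02  8.92] rv [-0.0002 -0.001   0.0027]
```

View pics/f.png

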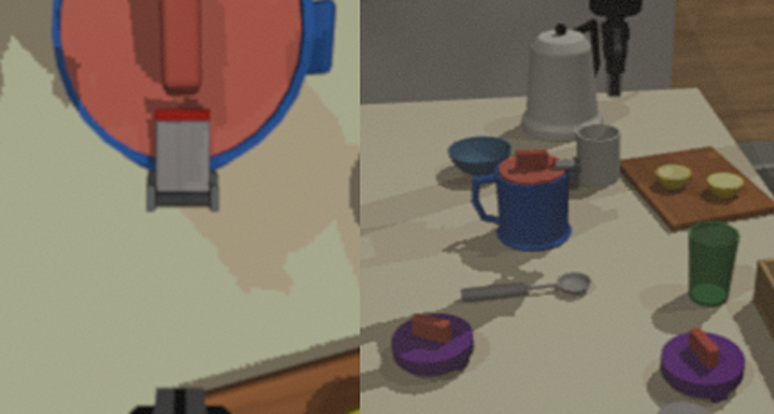

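The clip is flat over the lid, the gripper is clear, and the bystanders in view are where they started.

```bash
python3 -c "
from plant import r
print(r.sign_off())"
```

```text
the job is handed in; nothing more can be done
None
```

The jug is closed: the red lid sits fully home, the steel clip lies flat over it, and the job is handed in at about 23 s.

- **Lid:** I lined it up with the notches by camera, so it dropped in with no turning search. The catches gave way at about 9.4 N. The lid then stopped hard with the tool at 0.142 m, the height I computed for fully home, and moved only 0.1 mm more as the press rose to 15.7 N.
- **Clip:** I swung it shut with the closed fingertips, mostly at 1–3 N. It met the same stiff stop at 0.1425 m at two points along the plate, at about 8 N. In the pictures it looks level, with its tip 31.5 mm from the jug's axis (32 mm expected).
- **Slip:** On my first try at the clip the fingertips came down on its end with about 7 N. I backed off, lowered the tool and pushed again, and nothing visible was disturbed.
- **Disagreement:** The cameras placed the jug's centre 2–4 mm apart. I used a middle value, and the lid went in with no side force above about 2.5 N.
- **Last checks:** The wrist force read about zero after the gripper backed away. The bystanders visible in the last pictures looked unmoved; the jar and egg cup were outside those crops, so I did not re-check them.

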